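Put the part-used label roll away in the drawer

ROBOT

A 6-joint arm with a two-finger parallel gripper is mounted at the origin on a cart in front of the work surface, level with it; the furniture and walls round the work are solid. World frame = base frame: x ahead of the robot, y to its left, z up, the work surface at z = 0. Lengths are in m, angles in rad, forces in N, time in s.
With the tool pointing down it reaches from about 0.275 to 0.825 m from the base axis. Payload 4.9 kg.
Tool frame: the origin (TCP) lies on the centre line of the jaws, within the pads' length; the fingertips stand 11 mm ahead of it and the grasp point (between the pads) lies 8 mm behind it; z points along the fingers, y is the line along which they close (so a half turn about z gives the same grasp; the last joint's range is limited). The gripper opens to 85 mm and grips with 20 to 120 N. Pads are 22 mm wide; open, the fingers measure 114 mm over their backs; the gripper's body (76 mm by 85 mm) begins 54 mm behind the grasp point. The pads swing forward as they close: fully open they stand 13 mm farther back than shut.
Start: joints at [1.061, 0.326, -0.193, 1.052, 0, 1.437], TCP at [0.202, 0.512, 0.242] pointing down, gripper open.
Joint ranges: [-2.65, 2.65], [-0.97, 1.79], [-1.3, 1.35], [-1.93, 2.1], [-1.47, 1.37], [-3.14, 3.14]. Speed limits (rad/s): [2.57, 2.57, 3.14, 3.14, 3.14, 3.14].

INTERFACE

Orientations are given as a unit quaternion [w, x, y, z].
In Python, from cell import * gives the robot as it stands. Calls block until the motion is done:
- move_pose(position, orientation): joint-space move of the TCP to a pose.
- move_linear(position, speed=0.15, rotation=None, until_force=None): straight line of the TCP; rotation=None keeps the orientation; speed is the mean speed in m/s. With until_force (N) it stops when the force on the tool has changed by that much, and returns True; else False.
- goto_joints(angles): joint-space move.
- set_gripper(opening, grasp_force=None): opening from 0.0 (shut) to 1.0 (fully open); grasp_force is the grip in N (None keeps the last); returns when the fingers have stopped.
- wait(seconds).
- solve_ik(position, orientation): joint angles nearest the present ones, or None.
- camera(name): name is "scene" or "top" or "wrist"; returns (picture, depth): 420x560x3 uint8, red, green, blue; 420x560 float32, m along the optical axis (not along the pixel's ray), 0 where there is no reading.
- calibration(name): a dict with "mtx" (3x3 intrinsics, pixels), "extrinsics" (4x4, takes a point from world to camera coordinates); the wrist camera has in their place "hand_eye" (4x4, takes a point from camera to tool coordinates, whose origin is the TCP and whose axes are the flange's). Camera axes: x right, y down, z forward; pixel columns grow to the right and rows downward; lengths in m; the calibration is good to about 2 mm. A picture is of the moment at which its call begins: read the wrist's pose just before it. calibration takes no time and is no camera call.
A pose or a line that the arm cannot do raises PlanningError and nothing moves.
- close_job(): hands the job in; it is judged then, once.
Trained networks look in the newest picture that a camera, given by its name, has taken for a name from the list of things; names that differ only in an ending like _2 or _b are one class to them, and where a whole thing is asked for, a point or a joint stands for the part that bears it (a point fixed in the world has none). Each returns a list of dicts, best first, with "p" (0 to 1); they miss things now and then, are a little off and sometimes report something else, mostly with a low value. They report only what shows in the picture. A call takes as long as a camera call.
- boxes_of(camera, thing): "location" ([x, y, z] in m, in world coordinates, good to about 4 mm: the middle of the surface that is visible of it).
- mark_of(camera, thing): "location" ([x, y, z] in m, in world coordinates, good to about 4 mm: a listed point, or the origin of a listed thing).
Readings, each from a call of its own:
- get_clock(): time.
- get_joint_positions(): joint angles.
- get_joint_vel(): joint speeds.
- get_joint_efforts(): joint torques, N m.
- get_position(): TCP position.
- get_tool_rot(): TCP orientation.
- get_ft_force(): force on the tool from outside, world axes, zero at the start.
- get_moment(): the same for the moment, N m.
- get_gripper_width(): opening from 0.0 (shut) to 1.0 (fully open).
- get_finger_force(): force on a finger pad.
Only numpy, scipy, OpenCV 4.12 (cv2) and the standard library are available. Lean on these libraries where they do the work, as an engineer would, in place of code of your own. Each camera call takes 0.05 s, during which the arm holds its last target. There are 200 camera calls.

TASK

Pull the drawer of the small drawer unit all the way out to its stop. Then slide the slimmer of the two label rolls on the spindle stand up off its spindle and set it down flat inside the drawer, without dropping it in. Leave the drawer fully out, the fatter roll on its spindle and everything else where it is.

Things in the scene. Friction and masses are not known exactly. Their poses are not given: they have to be found in the camera images.
- unit: Fixed grey desk-top drawer unit with one white-fronted drawer, 240 deep (its x) x 220 wide (y) x 90 mm high (z). Origin at the centre of its underside; its front, with the drawer, faces its own -x. Its yaw varies. It does not move.
- unit_drawer0 (a joint): How far the drawer is pulled out along the unit's own -x (m): 0 is shut, 0.166 is the stop. It slides with about 1 N of friction and mild damping, stays where it is left, and may start slightly open.
- unit_drawer0_handle (a point): Middle of the drawer's steel bar handle; it moves with the drawer. The bar is 11 mm thick, 120 mm long and runs level along the unit's y; its axis stands 35 mm in front of the drawer front, 38 mm below the top of the unit (52 mm above the desk). Axes parallel to those of the unit.
- drawer_floor (a point): Point on the drawer's inner floor, 22 mm above the desk, moving with the drawer: 135 mm behind (unit's +x of) the bar's axis. Axes as the unit's. The drawer is 178 mm wide inside, walls 46 mm high, its front panel 56 mm above this floor. With the drawer fully out, the front's inner face lies 80 mm to -x of this point and the unit's front edge 80 mm to +x.
- stand: Fixed spindle stand: dark steel plate 110 (x) x 220 (y) x 12 mm with two upright steel spindles at y = -65 and y = +65 mm, each rising from a 44 mm wide flange whose top (z = 25 mm) carries a roll. Spindles are 19 mm thick, with bevelled tips at z = 77 mm. Origin at the centre of the plate's underside. It does not move.
- spindle_a (a point): Tip of the spindle at the stand's -y end, 77 mm above the desk.
- spindle_b (a point): Tip of the spindle at the stand's +y end, 77 mm above the desk.
- slim_roll: The slimmer, part-used roll of white paper labels: 50 mm outside diameter, 40 mm tall, on a cardboard core with a 25 mm bore (the core stands 1 mm proud on top), about 0.07 kg. It sits upright and loose on one of the two spindles, resting on the flange, its underside 25 mm above the desk. Origin at the centre of its underside, z up along its bore.
- full_roll: The fatter, full roll of white paper labels: 68 mm outside diameter, otherwise like the slim one, about 0.13 kg. It sits on the other spindle and stays there. Origin at the centre of its underside, z up along its bore.
- timer: Bystander: white bench timer, 64 x 64 x 18 mm, lying on the desk. Origin at the centre of its underside.
- jar: Bystander: dark jar with white screw cap, 59 mm across, 77 mm tall. Origin at the centre of its underside.
- marker: Bystander: white marker pen with black cap lying on the desk, 135 mm long along its y, 17 mm thick. Origin at the centre of its underside.

How it is judged:
By the outcome, as a careful person would: the job done as asked, in the order asked, and still so for the second after the job is handed in, with the robot touching nothing.
It also fails if it takes over 53 s, if anything falls off the work surface, if the arm or the gripper's body presses on something with over 40 N, if the wrist force passes 120 N, or if a joint passes its speed limit or range.

## Working session

There is one attempt and no reset: what is moved stays moved. The work goes in short steps, each a Python script; the robot and the scene stay as the last script left them, time stands still between calls to the robot, and variables do not carry over. Pictures are saved under pics/ and viewed, at most 10 in all, crops included, and the job is handed in when it is done.

```bash
mkdir -p pics; ls; python3 - <<'E'
from cell import *
import cv2,numpy as np
for c in("scene","top"):
    im,d=camera(c); cv2.imwrite(f"pics/{c}0.png",im[:,:,::-1])
    for t in("unit","unit_drawer0_handle","drawer_floor","stand","spindle_a","spindle_b","slim_roll","full_roll","timer","jar","marker"):
        print(c,t,[(round(r["p"],2),np.round(r["location"],3).tolist()) for r in mark_of(c,t)[:2]])
print(get_clock(),get_tool_rot(),get_position(),calibration("wrist")["hand_eye"])
E
```

```text
cell.py
pics
scene unit [(0.9, [0.746, -0.126, 0.001])]
scene unit_drawer0_handle [(0.81, [0.587, -0.103, 0.052])]
scene drawer_floor [(0.65, [0.714, -0.124, 0.021])]
scene stand [(0.85, [0.476, 0.208, -0.003]), (0.67, [0.471, 0.27, 0.077])]
scene spindle_a [(0.91, [0.467, 0.271, 0.075]), (0.9, [0.49, 0.143, 0.078])]
scene spindle_b [(0.91, [0.467, 0.271, 0.075]), (0.9, [0.49, 0.143, 0.078])]
scene slim_roll [(0.7, [0.464, 0.271, 0.024])]
scene full_roll [(0.74, [0.494, 0.145, 0.024])]
scene timer [(0.82, [0.344, -0.339, 0.003])]
scene jar [(0.76, [0.756, 0.081, -0.004]), (0.63, [0.464, 0.272, 0.027])]
scene marker [(0.63, [0.333, 0.282, 0.001]), (0.18, [0.587, -0.105, 0.049])]
top unit [(0.79, [0.742, -0.126, 0.002]), (0.22, [0.497, 0.147, 0.02])]
top unit_drawer0_handle [(0.76, [0.582, -0.101, 0.05])]
top drawer_floor []
top stand [(0.64, [0.477, 0.209, 0.001])]
top spindle_a [(0.9, [0.497, 0.142, 0.076]), (0.76, [0.463, 0.272, 0.075])]
top spindle_b [(0.9, [0.497, 0.142, 0.076]), (0.76, [0.463, 0.272, 0.075])]
top slim_roll [(0.59, [0.47, 0.275, 0.022])]
top full_roll [(0.81, [0.494, 0.146, 0.025])]
top timer [(0.76, [0.342, -0.342, 0.002])]
top jar [(0.76, [0.755, 0.084, -0.0])]
top marker [(0.5, [0.334, 0.281, 0.003])]
1.2 [-2.99315887e-06  1.86789142e-01  9.82400029e-01 -9.97941318e-06] [0.20185208 0.51164173 0.24228503] [[ 1.19819197e-03 -9.53495502e-01 -3.01404864e-01  7.88618685e-02]
 [ 9.99999281e-01  1.15749187e-03  3.13624063e-04  5.93371383e-04]
 [ 4.98345453e-05 -3.01405023e-01  9.53496203e-01 -1.31731967e-01]
 [ 0.00000000e+00  0.00000000e+00  0.00000000e+00  1.00000000e+00]]
```

View pics/scene0.png

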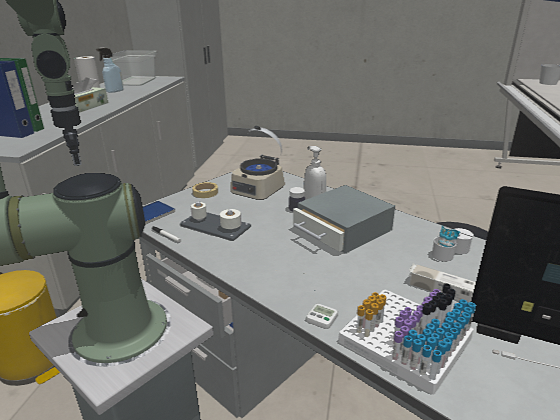

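View pics/top0.png

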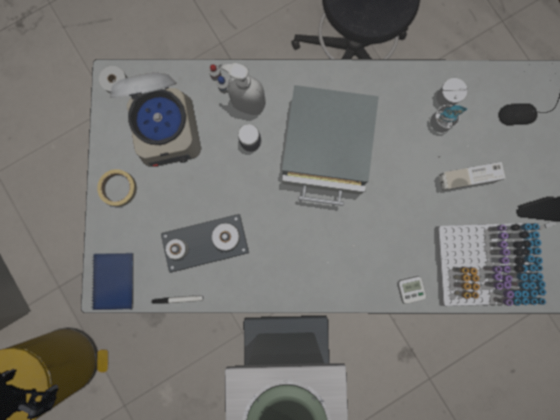

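The scene view shows the slim roll at about (198,212), the full roll at (231,217) and the drawer handle at (322,238). In the top view the slim roll is at (175,249), the full roll at (225,237) and the handle at (321,197). The marks agree with both pictures. Next I'll refine them with wrist views and depth.

```bash
cat > h.py <<'E'
from cell import *
import cv2,numpy as np
from scipy.spatial.transform import Rotation as R
def down(a): return [0,np.cos(a/2),np.sin(a/2),0]   # tool z down, tool x at world angle a
def cloud(save=None):
    p=get_position(); q=get_tool_rot(); im,d=camera("wrist"); c=calibration("wrist")
    if save: cv2.imwrite(save,im[:,:,::-1])
    v,u=np.nonzero(d>0); z=d[v,u]; K=c["mtx"]
    P=np.c_[(u-K[0,2])/K[0,0]*z,(v-K[1,2])/K[1,1]*z,z]
    H=c["hand_eye"]; P=P@H[:3,:3].T+H[:3,3]
    return R.from_quat([q[1],q[2],q[3],q[0]]).apply(P)+p
def near(P,c,r,z0,z1):
    return P[(np.hypot(*(P[:,:2]-c).T)<r)&(P[:,2]>z0)&(P[:,2]<z1)]
def marks(cam,*ts):
    for t in ts: print(cam,t,[(round(r["p"],2),np.round(r["location"],3).tolist()) for r in mark_of(cam,t)[:2]])
E
python3 - <<'E'
from h import *
for i,(x,y) in enumerate([(.44,.25),(.49,.22)]):
    move_pose([x,y,.23],down(1.8)); P=cloud(f"pics/w{i}.png")
    for n,c,r in(("slim",(.466,.272),.045),("full",(.494,.145),.055)):
        Q=near(P,c,r,.055,.072); 
        if len(Q)<50: print(n,"few");continue
        print(n,len(Q),np.median(Q[:,2]),cv2.minEnclosingCircle(Q[:,:2].astype(np.float32)))
    T=near(P,(.466,.272),.03,.073,.1)
    if len(T): print("tip",len(T),T.mean(0),T[:,2].max())
    marks("wrist","slim_roll","full_roll","spindle_b","stand")
for i,(x,y) in enumerate([(.585,-.10),(.52,-.09)]):
    move_pose([x,y,.25],down(1.42)); P=cloud(f"pics/w{i+2}.png")
    Q=near(P,(.585,-.102),.075,.04,.07); Q=Q[Q[:,0]+.15*(Q[:,1]+.102)<.60]
    if len(Q): print("bar",len(Q),Q[:,2].max(),cv2.minAreaRect(Q[:,:2].astype(np.float32)))
    U=P[(P[:,2]>.083)&(P[:,2]<.1)&(P[:,0]>.5)]; 
    if len(U): print("unit top",np.median(U[:,2]),cv2.minAreaRect(U[:,:2].astype(np.float32)))
    marks("wrist","unit_drawer0_handle","unit","drawer_floor")
print(get_clock(),get_joint_positions())
E
```

```text
slim 2520 0.06497381958523134 ((0.46394938230514526, 0.27356258034706116), 0.02555447444319725)
full 3778 0.064975000439917 ((0.4929119646549225, 0.14742368459701538), 0.03434952720999718)
tip 273 [0.46405817 0.27443187 0.0763427 ] 0.0789908313204197
wrist slim_roll [(0.86, [0.468, 0.272, 0.025])]
wrist full_roll [(0.79, [0.495, 0.144, 0.024])]
wrist spindle_b [(0.92, [0.496, 0.148, 0.073]), (0.55, [0.465, 0.274, 0.078])]
wrist stand [(0.68, [0.48, 0.208, 0.001]), (0.18, [0.465, 0.272, 0.08])]
slim 2667 0.06502562678805246 ((0.46427085995674133, 0.2741207778453827), 0.025325218215584755)
full 4113 0.0649929114460413 ((0.4932994544506073, 0.14653849601745605), 0.03481936454772949)
tip 312 [0.4646243  0.27413472 0.07638827] 0.07889848728751908
wrist slim_roll [(0.69, [0.468, 0.275, 0.023])]
wrist full_roll [(0.81, [0.497, 0.144, 0.023])]
wrist spindle_b [(0.96, [0.465, 0.273, 0.078]), (0.81, [0.496, 0.147, 0.078])]
wrist stand [(0.58, [0.48, 0.208, 0.001])]
bar 1850 0.06997996686206617 ((0.5945453643798828, -0.10785932093858719), (0.12852728366851807, 0.04015592858195305), 81.18675994873047)
unit top 0.09012879103839441 ((0.7347974181175232, -0.12719134986400604), (0.22113323211669922, 0.1946849524974823), 80.88285827636719)
wrist unit_drawer0_handle [(0.86, [0.586, -0.106, 0.05])]
wrist unit [(0.88, [0.745, -0.128, -0.002])]
wrist drawer_floor []
bar 2002 0.06997928532208855 ((0.5945693254470825, -0.10801538825035095), (0.12830546498298645, 0.041275754570961), 80.92882537841797)
unit top 0.0900860418022 ((0.701536238193512, -0.12155042588710785), (0.22097523510456085, 0.1283475160598755), 81.08505249023438)
wrist unit_drawer0_handle [(0.83, [0.586, -0.104, 0.051])]
wrist unit [(0.82, [0.744, -0.127, -0.001])]
wrist drawer_floor []
5.4083 [-3.10790372e-01  2.81006657e-01 -2.35357134e-01  1.05337483e+00
  4.74280873e-05  1.41032565e+00]
```

```bash
python3 - <<'E'
from h import *
yaw=np.radians(-9); u=np.array([np.cos(yaw),np.sin(yaw)]); v=np.array([-u[1],u[0]]); o=np.array([.7348,-.1272])
P=cloud(); s=(P[:,:2]-o)@u; l=(P[:,:2]-o)@v
B=(abs(l)<.045)&(P[:,2]>.048)&(P[:,2]<.066)&(s>-.2)&(s<-.115)
hist=np.histogram(s[B],np.arange(-.2,-.11,.005)); print(list(zip(np.round(hist[1],3),hist[0])))
B&=s<-.135
top=s[B&(P[:,2]>.0565)]; print("axis s",np.median(top),len(top),"range",np.percentile(s[B],[2,98]),"zmax",np.percentile(P[B,2],98))
sa=np.median(top); h=o+sa*u; print("handle",h,"edge gap",(-.0973)-sa)
if abs(h[0]-.584)<.007:
    a=yaw+np.pi/2; set_gripper(.36,40)
    move_pose([*h,.13],down(a)); print("hit",move_linear([*h,.044],.12,until_force=8),get_position())
    print("width",get_gripper_width(),get_clock())
    camera("wrist"); cv2.imwrite("pics/g.png",camera("wrist")[0][:,:,::-1])
E
```

```text
[(np.float64(-0.2), np.int64(0)), (np.float64(-0.195), np.int64(0)), (np.float64(-0.19), np.int64(0)), (np.float64(-0.185), np.int64(0)), (np.float64(-0.18), np.int64(0)), (np.float64(-0.175), np.int64(0)), (np.float64(-0.17), np.int64(0)), (np.float64(-0.165), np.int64(280)), (np.float64(-0.16), np.int64(569)), (np.float64(-0.155), np.int64(357)), (np.float64(-0.15), np.int64(33)), (np.float64(-0.145), np.int64(29)), (np.float64(-0.14), np.int64(32)), (np.float64(-0.135), np.int64(33)), (np.float64(-0.13), np.int64(31)), (np.float64(-0.125), np.int64(609)), (np.float64(-0.12), np.int64(0))]
axis s -0.15646963747547074 661 range [-0.16173525 -0.1391139 ] zmax 0.058585208308220914
handle [ 0.58025676 -0.10272276] edge gap 0.05916963747547074
hit True [ 0.58116792 -0.10281219  0.04572406]
width 0.3597807129634776 7.3417
```

View pics/g.png

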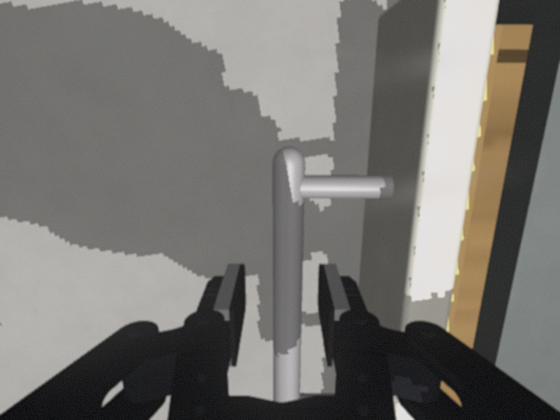

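```bash
python3 - <<'E'
from h import *
print(get_ft_force(),get_moment(),get_position(),get_finger_force())
E
```

```text
[ 0.51899887 -0.08662977  5.42186522] [ 0.00397433 -0.35365564  0.07648105] [ 0.58101877 -0.10280582  0.04564567] 2.115539698570501
```

The bar sits between the fingers (columns 233–330, bar at about 287), which is well centred. There is light contact, probably a knuckle on the drawer front, so I'll raise 4 mm, grip and pull.

```bash
python3 - <<'E'
from h import *
yaw=np.radians(-9); u=np.array([np.cos(yaw),np.sin(yaw),0])
p=get_position(); p[2]=.0495; move_linear(p,.05); print(get_ft_force())
set_gripper(0,40); print("w",get_gripper_width(),get_finger_force(),get_ft_force())
p=get_position(); print(p, move_linear(p-.145*u,.12,until_force=25), get_position())
q=get_position(); r=move_linear(q-.03*u,.03,until_force=12)
e=get_position(); print(r,"pulled",(p-e)@u,"axis s",(e-np.array([.7348,-.1272,0]))@u,"expect",-.0973-.215,get_ft_force(),get_gripper_width(),get_clock())
E
```

```text
[-0.39368891 -0.12901614 -1.21663124]
w 0.1083822784098697 39.003589153289795 [-0.03235464 -0.33508063  2.72146391]
[ 0.58107073 -0.10280115  0.04959697] False [ 0.43799701 -0.0796272   0.0495461 ]
True pulled 0.15559928749503693 axis s -0.31125271581322944 expect -0.3123 [1.18171797 0.04312385 0.08511418] 0.11217517731703748 9.9667
```

```bash
python3 - <<'E'
from h import *
yaw=np.radians(-9); u=np.array([np.cos(yaw),np.sin(yaw),0]); o=np.array([.7348,-.1272,0])
q=get_position(); r=move_linear(q-.015*u,.02,until_force=15); e=get_position(); print(r,(e-o)@u,get_ft_force())
set_gripper(.36); p=get_position(); print((p-o)@u); p[2]=.2; move_linear(p,.2)
# look at the drawer
move_pose([.50,-.09,.27],down(yaw+np.pi/2)); P=cloud("pics/d.png")
marks("wrist","unit_drawer0_handle","drawer_floor")
s=(P-o)@u; l=(P[:,:2]-o[:2])@np.array([-u[1],u[0]])
B=(abs(l)<.04)&(P[:,2]>.0565)&(P[:,2]<.066)&(s<-.29); print("bar s",np.median(s[B]),B.sum())
F=(P[:,2]>.01)&(P[:,2]<.035)&(s>-.26)&(s<-.11); print("floor z",np.median(P[F,2]),np.percentile(s[F],[1,99]),np.percentile(l[F],[1,99]))
print(get_clock())
E
```

```text
True -0.31121343890859576 [ 0.62365236 -0.97702958 -0.31362764]
-0.31163258381036363
wrist unit_drawer0_handle [(0.77, [0.432, -0.079, 0.05])]
wrist drawer_floor [(0.78, [0.565, -0.103, 0.019])]
bar s -0.31221385147716607 480
floor z 0.022053715453988806 [-0.25556787 -0.11146138] [-0.08790792  0.0891202 ]
12.1667
```

View pics/d.png

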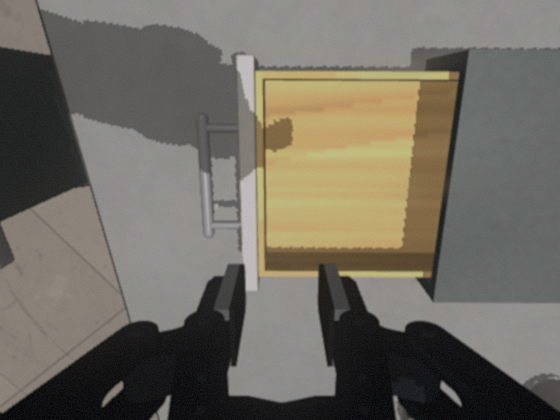

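The drawer is empty and fully out. The bar is at about (207,180), the front panel at col 247 and the interior runs over cols 262–440; the bar position s=-0.312 matches the stop. Now the slim roll.

```bash
python3 - <<'E'
from h import *
c=[.4643,.2740]
set_gripper(.88,30); move_pose([*c,.17],down(1.8))
print(get_joint_positions()); print(move_linear([*c,.043],.12,until_force=8),get_position(),get_ft_force())
set_gripper(0,30); print("w",get_gripper_width(),get_finger_force(),get_ft_force())
cv2.imwrite("pics/r.png",camera("wrist")[0][:,:,::-1])
print(move_linear([*c,.055],.04,until_force=12),get_ft_force(),get_gripper_width(),get_clock())
E
```

```text
[ 3.94742113e-01  3.65814327e-01 -3.30513087e-01  8.73740579e-01
 -4.60319563e-04  1.73767406e+00]
False [0.46492783 0.27418699 0.04366152] [ 0.17708846 -0.01398375  0.44492083]
w 0.5655444243396666 31.310069826431572 [-0.28467674 -0.65289652  7.11518392]
False [ 0.15848928 -0.75723177 -1.17328782] 0.5660272425713323 16.15
```

View pics/r.png

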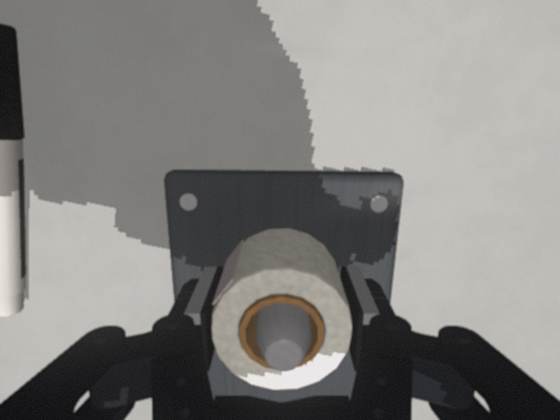

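The roll sits evenly between the pads with its bore around the spindle (about 283,345), and the width of about 48 mm fits. Lifting off and carrying.

```bash
python3 - <<'E'
from h import *
yaw=np.radians(-9); t=[.5600,-.0995]; a=yaw+np.pi
p=get_position(); p[2]=.15; print(move_linear(p,.08,until_force=12),get_gripper_width(),get_ft_force())
p[2]=.19; move_linear(p,.15)
move_pose([*t,.19],down(a)); print(get_position(),get_gripper_width(),get_joint_positions())
move_linear([*t,.06],.12); cv2.imwrite("pics/p.png",camera("wrist")[0][:,:,::-1])
print(get_ft_force(),get_gripper_width(),get_position())
r=move_linear([*t,.036],.015,until_force=3); print(r,get_position(),get_ft_force(),get_clock())
E
```

```text
False 0.5661553129988964 [ 0.49435922 -0.34506079 -0.68073457]
[ 0.55972213 -0.0988531   0.18953498] 0.5659663376872005 [-3.04804603e-01  3.99966823e-01 -2.24306346e-01  9.47476468e-01
  2.73030080e-04 -1.48063451e-01]
[ 0.40472186 -0.25619731  0.00833443] 0.5707156049704015 [ 0.56073222 -0.09970166  0.06086531]
True [ 0.56027096 -0.09953251  0.04083401] [ 1.94789263 -0.97664855  4.06088168] 22.0083
```

View pics/p.png

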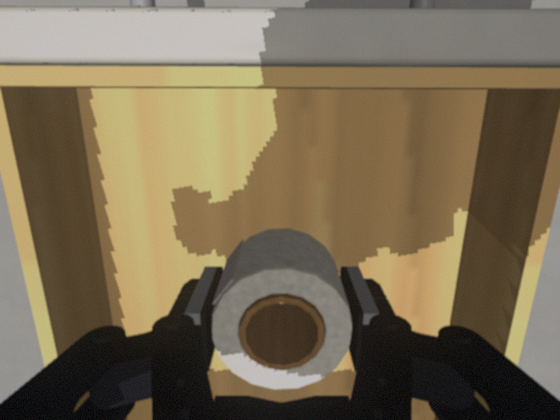

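The roll is upright between the pads (about 283,330) over the empty drawer. Contact came at TCP z 0.0408, against the expected 0.0407. Releasing, retreating and checking.

```bash
python3 - <<'E'
from h import *
yaw=np.radians(-9); u=np.array([np.cos(yaw),np.sin(yaw),0]); o=np.array([.7348,-.1272,0])
set_gripper(.8); p=get_position(); p[2]=.2; print(move_linear(p,.12,until_force=10))
move_pose([.50,-.09,.27],down(yaw+np.pi/2)); P=cloud("pics/e.png")
s=(P-o)@u; l=(P[:,:2]-o[:2])@np.array([-u[1],u[0]])
B=(abs(l)<.04)&(P[:,2]>.0565)&(P[:,2]<.066)&(s<-.29); print("bar s",np.median(s[B]))
Q=near(P,(.56,-.0995),.045,.05,.075); print("roll top",np.percentile(Q[:,2],[2,50,98]),cv2.minEnclosingCircle(Q[:,:2].astype(np.float32)))
marks("wrist","slim_roll"); camera("top"); marks("top","full_roll","timer","jar","marker","slim_roll")
print(get_clock(),get_gripper_width())
E
```

```text
False
bar s -0.31202784108671505
roll top [0.05207232 0.06182359 0.06369671] ((0.5608234405517578, -0.09841771423816681), 0.025463467463850975)
wrist slim_roll [(0.75, [0.56, -0.099, 0.024])]
top full_roll [(0.59, [0.495, 0.149, 0.022])]
top timer [(0.9, [0.342, -0.345, -0.001])]
top jar [(0.74, [0.563, -0.099, 0.018])]
top marker [(0.77, [0.335, 0.282, 0.002])]
top slim_roll []
25.6083 0.7972912659261183
```

View pics/e.png

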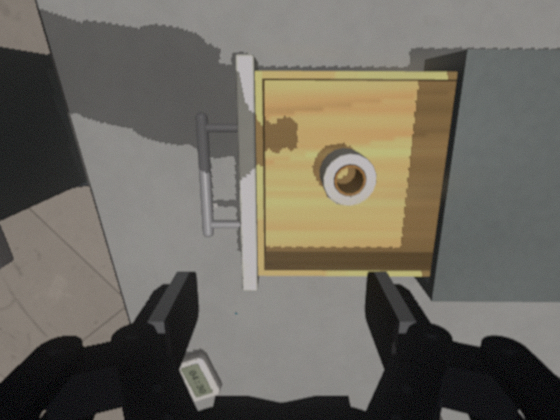

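The slim roll stands flat in the drawer at about (348,178), with its top at 62 mm. The bar is still at the stop, the timer is undisturbed, and the gripper is clear.

```bash
python3 -c "
from cell import *
print(close_job())"
```

```text
the job is handed in; nothing more can be done
None
```

The drawer is fully out at its stop, the slim roll was set down flat inside it without a drop, the full roll is still on its spindle, and the job was handed in at about 26 s; in the last check the timer and marker had not moved, but the top camera did not pick out the jar, which the arm never went near.

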